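# Roll the sandstone core up its lane into the pocket

## Task

Two round stone cores lie at the foot of the sloped two-lane cradle. With the fingertips, gently push the pale sandstone core up its own lane until it drops into the pocket against the blue end stop, where it cannot roll back, then take the hand away. Roll it, don't pick it up, flick it or ram it, and leave the dark core and everything else where they are.

Things in the scene. Friction and masses are not known exactly. Their poses are not given: they have to be found in the camera images.
- pale_core: Pale tan sandstone core to be pushed: a solid cylinder 50 mm in diameter and 60 mm long, about 0.2 to 0.35 kg, lying across its lane and free to roll. Origin at its centre, on its axis (25 mm above the lane); its own y axis is the cylinder's axis. Its x and z axes turn as it rolls. It may be in either lane.
- dark_core: Dark grey stone core of the same size, lying at the foot of the other lane; it must stay there. Origin at its centre, y along its axis.
- track: Two sloped white lanes with aluminium walls, fixed on a grey base plate 260 x 190 mm on the table. x: uphill along the lanes, roughly away from the robot, rising at 0.15 rad; y: left across them; z: square to the lane floor. Origin on the floor plane, midway between the lanes, level with the cores' start (x 0, z 25 mm). Lane centres y = +48, -48 mm; each 68 mm wide inside, walls 20 mm high.
- lane_foot (a point): Foot of the lanes, track x = -21, y = 0, z = 6 mm: the height of the top of the grey lip, 6 mm high, that runs across each lane from track x = -26 to -16 mm and keeps a core from rolling out. A fingertip fits behind the core above the lip.
- step (a point): Step at the top of the lane floors, track x = 150, y = 0, z = 0 mm. Here each floor drops 5 mm into a blue-floored pocket. Short of it a core let go rolls back; once its centre is past the step it drops in by itself and stays.
- left_pocket (a point): Centre of a core that is home in the left lane's pocket: track x = 165, y = +48, z = 20 mm. The face of the blue end stop is 27 mm further uphill (track x = 192 mm); its top is 35 mm above the lane floor.
- right_pocket (a point): The same for the right lane: track x = 165, y = -48, z = 20 mm.
- collar: Loose flat steel ring, 76 mm across, 14 mm high, on the table beside the cradle. Bystander; origin under its centre.
- screwdriver: Loose red-handled screwdriver lying on the table beside the cradle. Bystander.
- jug: Loose clear measuring jug, 110 mm across, 150 mm high, with a handle. Bystander; origin under its centre.
- cylinder: Loose clear measuring cylinder, 200 mm high on a 68 mm round foot. Bystander; origin under its centre.
- jar: Loose amber jar, 60 mm across, 80 mm high. Bystander; origin under its centre.
- end_cap: Loose steel flanged end cap, 84 mm across, 36 mm high. Bystander; origin under its centre.
Not all that is in view belongs to the job. There is more than one size of the pale_core; the job needs the largest.

How it is judged:
By the outcome, as a careful person would: the job done as asked, in the order asked, and still so for the second after the job is handed in, with the robot touching nothing.
It also fails if it takes over 38 s, if anything falls off the work surface, if the arm or the gripper's body presses on something with over 40 N, if the wrist force passes 120 N, or if a joint passes its speed limit or range.

## Robot

A 6-joint arm with a two-finger parallel gripper is mounted at the origin on the work surface. World frame = base frame: x ahead of the robot, y to its left, z up, the work surface at z = 0. Lengths are in m, angles in rad, forces in N, time in s.
With the tool pointing down it reaches from about 0.35 to 0.975 m from the base axis. Payload 7.1 kg.
Tool frame: the origin (TCP) lies midway between the tips of the shut fingers; the grasp point (between the pads) lies r.tcp_to_grasp behind it (r.tcp_to_grasp is the distance from the TCP to the grasp point, in m); z points along the fingers, y is the line along which they close (so a half turn about z gives the same grasp; the last joint's range is limited). The gripper opens to 88 mm and grips with 3 to 60 N. Pads are 20 mm wide; open, the fingers measure 115 mm over their backs; the gripper's body (75 mm by 178 mm) begins 61 mm behind the grasp point.
Start: joints at [-1.329, 0.423, 1.63, -0, 1.089, -0.019], TCP at [0.161, -0.604, 0.223] pointing down, gripper open.
Joint ranges: [-3, 3], [-0.9, 2.11], [0.09, 2.58], [-1.31, 4.45], [0.11, 2.69], [-2.54, 2.54]. Speed limits (rad/s): [2.39, 2.39, 3.01, 3.14, 3.14, 3.14].

## Interface

Orientations are given as a rotation vector (axis times angle).
In Python, from bench import r gives the robot as it stands. Calls block until the motion is done:
- r.goto(position, orientation): joint-space move of the TCP to a pose.
- r.move_l(position, feed=0.15, rotation=None): straight line of the TCP; rotation=None keeps the orientation; feed is the mean speed in m/s.
- r.move_j(angles): joint-space move.
- r.open_gripper() and r.grasp(): open the fingers fully, or close them until they stop; the grip force is fixed at half the most.
- r.wait(seconds).
- r.solve_ik(position, orientation): joint angles nearest the present ones, or None.
- r.get_image(name): name is "side" or "top"; returns the picture (400x640x3 uint8, blue, green, red); there is no depth.
- r.camera_model(name): a dict with "vfov" (degrees; the focal length in pixels is half the picture's height over the tangent of half this angle, whatever the lens; pixels are square), "cx", "cy" (the principal point, pixels), "distortion" ([k1, k2, p1, p2, k3] as OpenCV has them; the pictures are not rectified), "origin" and "orientation" of the camera in the world. Camera axes: x right, y up, looking along -z (the intrinsics and any distortion apply to the point x, -y, -z); pixel columns grow to the right and rows downward; lengths in m; the calibration is good to about 2 mm. A picture is of the moment at which its call begins. camera_model takes no time and is no camera call.
A pose or a line that the arm cannot do raises r.PlanningError and nothing moves.
- r.sign_off(): hands the job in; it is judged then, once.
Readings, each from a call of its own:
- r.get_clock(): time.
- r.get_q(): joint angles.
- r.get_dq(): joint speeds.
- r.get_joint_efforts(): joint torques, N m.
- r.get_tcp_pos(): TCP position.
- r.get_tcp_rot(): TCP orientation.
- r.get_wrist_force(): force on the tool from outside, world axes, zero at the start.
- r.get_wrist_torque(): the same for the moment, N m.
- r.get_finger_gap(): finger opening in m.
- r.get_grasp_force(): force on a finger pad.
Only numpy, scipy, OpenCV 4.12 (cv2) and the standard library are available. Lean on these libraries where they do the work, as an engineer would, in place of code of your own. Each camera call takes 0.05 s, during which the arm holds its last target. There are 200 camera calls.

## Working session

There is one attempt and no reset: what is moved stays moved. The work goes in short steps, each a Python script; the robot and the scene stay as the last script left them, time stands still between calls to the robot, and variables do not carry over. Pictures are saved under pics/ and viewed, at most 10 in all, crops included, and the job is handed in when it is done.

```bash
mkdir -p pics
python3 - <<'E'
from bench import r
import cv2
for n in("side","top"):
    cv2.imwrite(f"pics/{n}0.png",r.get_image(n)); print(n,r.camera_model(n))
print(r.tcp_to_grasp,r.get_clock(),r.get_tcp_rot(),r.get_finger_gap())
E
```

```text
side {'vfov': 55.21712544505339, 'cx': 321.4983785951646, 'cy': 195.8713883272524, 'distortion': array([0.02493227, 0.        , 0.        , 0.        , 0.        ]), 'origin': array([0.44176691, 0.77164039, 0.89098907]), 'orientation': array([ 0.04512859, -1.18028997, -2.83197032])}
top {'vfov': 55.87998063476665, 'cx': 320.49957982718297, 'cy': 202.19326405063578, 'distortion': array([-0.08636405,  0.        ,  0.        ,  0.        ,  0.        ]), 'origin': array([ 0.37591144, -0.02712848,  1.21000874]), 'orientation': array([ 0.0958806 , -0.11142699, -1.57986173])}
0.0187 0.1 [-3.11357403e+00 -4.08302533e-01  2.58094586e-04] 0.08779466203423861
```

View pics/top0.png

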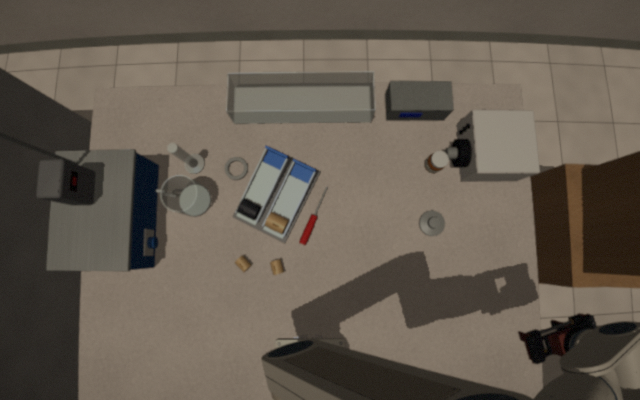

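View pics/side0.png

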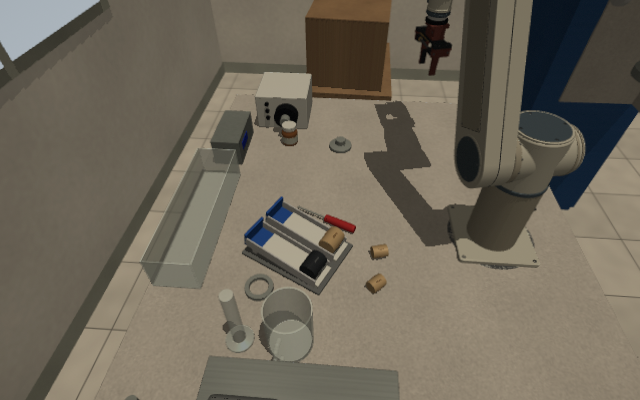

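The top view shows the cradle running up and to the right. The pale core sits at (277,221) in the right lane and the dark core at (248,208). Things that could be mistaken for the target are the small pale cores on the table at (243,263) and (278,266). I choose the one at (277,221): it is the largest and lies in the lane. A close crop will check it.

Run:
```python
import cv2,numpy as np
a=cv2.imread("pics/top0.png")[140:280,220:340]; b=cv2.imread("pics/side0.png")[190:300,235:395]
a=cv2.resize(a,None,fx=4.2,fy=4.2,interpolation=cv2.INTER_CUBIC)
cv2.imwrite("pics/ctop.png",cv2.convertScaleAbs(a,alpha=1.4))
cv2.imwrite("pics/cside.png",cv2.convertScaleAbs(cv2.resize(b,None,fx=5,fy=5,interpolation=cv2.INTER_CUBIC),alpha=1.4))
```

```text
(no output)
```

View pics/ctop.png

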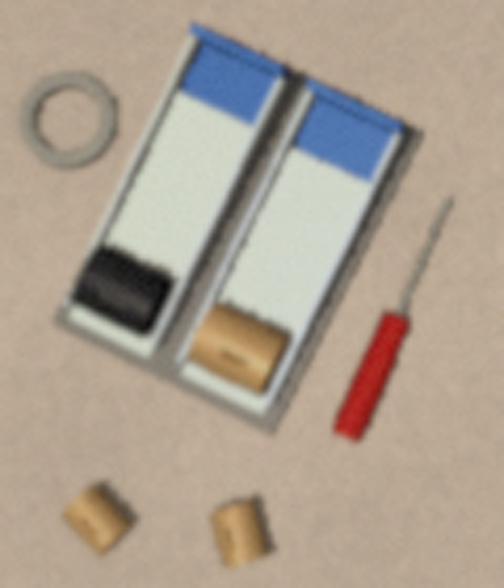

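View pics/cside.png

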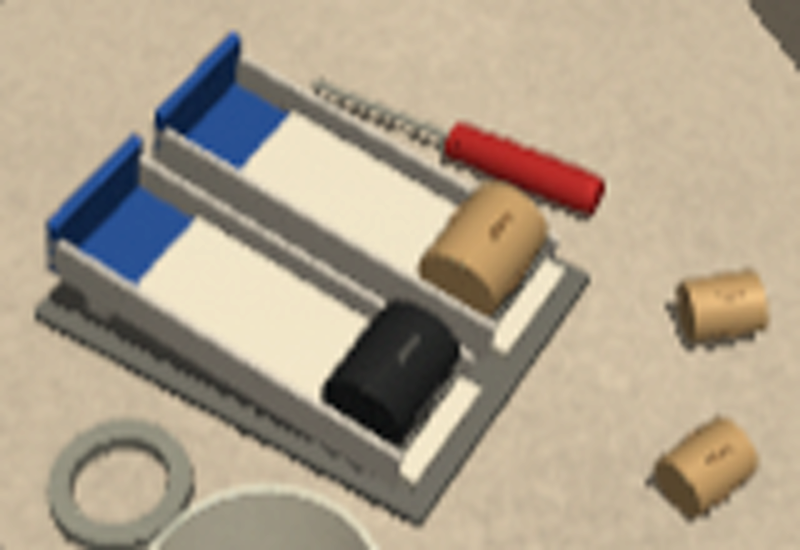

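The crops confirm the choice. The pale core in the right lane is clearly larger than the two on the table, and the step edges are visible. Next I'll measure the cores by mask and the step edges, then solve the track pose from those points.

```bash
cat > h.py <<'E'
import cv2,numpy as np
from scipy.spatial.transform import Rotation as R
from bench import r
def K(m):
    f=200/np.tan(np.radians(m['vfov'])/2); return np.array([[f,0,m['cx']],[0,f,m['cy']],[0,0,1]])
def proj(n,P):
    m=r.camera_model(n); Rc=R.from_rotvec(m['orientation']).as_matrix()@np.diag([1,-1,-1])
    return cv2.projectPoints(np.atleast_2d(P).astype(float),cv2.Rodrigues(Rc.T)[0],-Rc.T@m['origin'],K(m),m['distortion'])[0][:,0]
def ray(n,uv):
    m=r.camera_model(n); Rc=R.from_rotvec(m['orientation']).as_matrix()@np.diag([1,-1,-1])
    p=cv2.undistortPoints(np.array([[uv]],float),K(m),m['distortion'])[0,0]
    d=Rc@[p[0],p[1],1]; return m['origin'],d/np.linalg.norm(d)
def tri(u,v):
    A=0;b=0;
    for n,x in(("top",u),("side",v)):
        o,d=ray(n,x); M=np.eye(3)-np.outer(d,d); A=A+M; b=b+M@o
    return np.linalg.solve(A,b)
def blob(mask,x0,y0,x1,y1):
    m=np.zeros_like(mask); m[y0:y1,x0:x1]=mask[y0:y1,x0:x1]
    c=max(cv2.findContours(m,cv2.RETR_EXTERNAL,cv2.CHAIN_APPROX_NONE)[0],key=cv2.contourArea)
    c=cv2.convexHull(c); M=cv2.moments(c); return np.array([M['m10']/M['m00'],M['m01']/M['m00']]),M['m00']
def pale(im):
    h=cv2.cvtColor(im,cv2.COLOR_BGR2HSV); return cv2.inRange(h,(8,85,40),(25,255,255))
def dark(im): return cv2.inRange(im,(0,0,0),(45,45,45))
def world(pose,P):
    x,y,z,yaw=pose; return np.array([x,y,z])+R.from_euler('ZY',[yaw,-.15]).apply(np.atleast_2d(P))
E
cat > m.py <<'E'
from h import *
from scipy.optimize import least_squares
T=cv2.imread("pics/top0.png");S=cv2.imread("pics/side0.png")
B=dict(pt=blob(pale(T),262,205,295,238),dt=blob(dark(T),232,192,264,222),ps=blob(pale(S),315,222,348,255),ds=blob(dark(S),297,247,330,280))
for k,v in B.items(): print(k,v[0].round(1),v[1])
p=tri(B['pt'][0],B['ps'][0]); d=tri(B['dt'][0],B['ds'][0]); print(p,d,np.linalg.norm(p-d))
ct=lambda x,y:np.array([220+(x+.5)/4.2-.5,140+(y+.5)/4.2-.5]); cs=lambda x,y:np.array([235+(x+.5)/5-.5,190+(y+.5)/5-.5])
obs=[("top",[0,-48,25],B['pt'][0]),("top",[0,48,25],B['dt'][0]),("side",[0,-48,25],B['ps'][0]),("side",[0,48,25],B['ds'][0]),
("top",[150,-14,0],ct(294,148)),("top",[150,-82,0],ct(372,179)),("top",[150,82,0],ct(180,93)),("top",[150,14,0],ct(253,122)),
("side",[150,-82,0],cs(293,112)),("side",[150,14,0],cs(195,215))]
f=lambda q:np.concatenate([proj(n,world(q,np.array(P)/1e3))[0]-uv for n,P,uv in obs])
s=least_squares(f,[.4,.08,.03,-.4],loss='soft_l1'); print(s.x,f(s.x).reshape(-1,2).round(1).tolist())
np.save("pose.npy",s.x)
print(world(s.x,[[0,-.048,.025],[.165,-.048,.02]]))
E
python3 m.py
```

```text
pt [276.3 222.3] 278.0
dt [249.  208.6] 267.5
ps [331.7 238.9] 415.0
ds [313.5 263.9] 469.0
[0.46686809 0.09710898 0.0534621 ] [0.51038573 0.18240138 0.05030784] 0.09580463914512446
[ 0.49249361  0.13749525  0.02602437 -0.46193388] [[0.4, 0.2], [0.0, 0.5], [-0.8, 0.3], [-0.7, -0.3], [-0.8, -0.5], [0.1, 1.4], [-0.9, -0.4], [1.0, 1.9], [-0.5, -0.4], [0.2, 0.1]]
[[0.46775657 0.09619106 0.05074364]
 [0.61447358 0.02314657 0.07045708]]
```

The separation between the cores comes out at 95.8 mm against the 96 mm expected, and the residuals are about 1 px or less on most points. Next I approach with shut fingers, hand square to the lane, and stop just short of the core.

```bash
cat >> h.py <<'E'
pose=np.load("pose.npy") if __import__('os').path.exists("pose.npy") else None
def tp(x,z,y=-48): return world(pose,np.array([x,y,z])/1e3)[0]
def trot(): return (R.from_euler('ZY',[pose[3],-.15])*R.from_matrix(np.diag([1,-1,-1]))).as_rotvec()
E
python3 - <<'E'
from h import *
r.grasp()
r.goto(tp(-50,110),trot())
r.move_l(tp(-50,14),feed=.08)
r.move_l(tp(-41,14),feed=.03)
print(r.get_clock(),r.get_wrist_force(),r.get_finger_gap(),r.get_tcp_pos(),tp(-41,14))
T,S=r.get_image("top"),r.get_image("side"); cv2.imwrite("pics/s1.png",S)
c=cv2.resize(S[150:300,235:395],None,fx=4,fy=4,interpolation=cv2.INTER_CUBIC)
cv2.imwrite("pics/c1.png",cv2.convertScaleAbs(c,alpha=1.4))
E
```

```text
Traceback (most recent call last):
bench.PlanningError: the arm cannot follow that straight line within its joint ranges
```

Run:
```python
from h import *
print(r.get_clock(),r.get_q().round(2),r.get_tcp_pos(),r.get_wrist_force())
for tilt in(-.15,0,.1,.2,.3):
  for yaw in (0,np.pi):
    rv=(R.from_euler('ZY',[pose[3],tilt])*R.from_matrix(np.diag([1,-1,-1]))*R.from_euler('z',yaw)).as_rotvec()
    for x,z in((-50,110),(-50,14),(-35,14),(125,14)):
        q=r.solve_ik(tp(x,z),rv); print(tilt,round(yaw),x,z,None if q is None else np.round(q,2))
```

```text
4.175 [ 0.34  0.26  2.18 -0.19  0.6   2.53] [0.41246605 0.1236316  0.12738379] [-0.2933165  -0.40812657 -0.52185783]
-0.15 0 -50 110 [ 0.34  0.26  2.18 -0.19  0.6   2.53]
-0.15 0 -50 14 None
-0.15 0 -35 14 None
-0.15 0 125 14 [ 0.09  0.56  1.91 -0.15  0.56  2.25]
-0.15 3 -50 110 [ 0.34  0.26  2.18 -0.19  0.6  -0.61]
-0.15 3 -50 14 [ 0.32  0.49  2.2  -0.3   0.36 -0.51]
-0.15 3 -35 14 [ 0.29  0.49  2.18 -0.28  0.37 -0.56]
-0.15 3 125 14 [ 0.09  0.56  1.91 -0.15  0.56 -0.9 ]
0 0 -50 110 [ 0.26  0.3   2.12 -0.    0.73  2.3 ]
0 0 -50 14 [ 0.24  0.51  2.13 -0.    0.5   2.28]
0 0 -35 14 [ 0.22  0.51  2.1  -0.    0.52  2.25]
0 0 125 14 [ 0.05  0.59  1.82 -0.    0.73  2.08]
0 3 -50 110 [ 0.26  0.3   2.12 -0.    0.73 -0.84]
0 3 -50 14 [ 0.24  0.51  2.13 -0.    0.5  -0.87]
0 3 -35 14 [ 0.22  0.51  2.1  -0.    0.52 -0.89]
0 3 125 14 [ 0.05  0.59  1.82 -0.    0.73 -1.06]
0.1 0 -50 110 [0.22 0.33 2.07 0.09 0.82 2.19]
0.1 0 -50 14 [0.2  0.53 2.08 0.11 0.61 2.14]
0.1 0 -35 14 [0.18 0.54 2.05 0.1  0.63 2.13]
0.1 0 125 14 [0.02 0.62 1.75 0.06 0.85 2.01]
0.1 3 -50 110 [ 0.22  0.33  2.07  0.09  0.82 -0.
[... 234 characters left out ...]
18 0.72 2.05]
0.2 0 -35 14 [0.14 0.57 2.   0.17 0.75 2.04]
0.2 0 125 14 [0.   0.66 1.69 0.11 0.97 1.97]
0.2 3 -50 110 [ 0.18  0.37  2.02  0.15  0.92 -1.03]
0.2 3 -50 14 [ 0.16  0.56  2.03  0.18  0.72 -1.09]
0.2 3 -35 14 [ 0.14  0.57  2.    0.17  0.75 -1.1 ]
0.2 3 125 14 [ 0.    0.66  1.69  0.11  0.97 -1.18]
0.3 0 -50 110 [0.14 0.41 1.98 0.2  1.01 2.05]
0.3 0 -50 14 [0.13 0.6  1.98 0.22 0.83 1.99]
0.3 0 -35 14 [0.11 0.6  1.95 0.21 0.86 1.98]
0.3 0 125 14 [-0.02  0.7   1.63  0.14  1.09  1.93]
0.3 3 -50 110 [ 0.14  0.41  1.98  0.2   1.01 -1.09]
0.3 3 -50 14 [ 0.13  0.6   1.98  0.22  0.83 -1.15]
0.3 3 -35 14 [ 0.11  0.6   1.95  0.21  0.86 -1.16]
0.3 3 125 14 [-0.02  0.7   1.63  0.14  1.09 -1.21]
```

The lane-square hand runs into the last joint's limit, but a vertical hand fits the whole path, so I'll use that.

```bash
sed -i "s/def trot.*/def trot(): return (R.from_euler('Z',pose[3])*R.from_matrix(np.diag([1,-1,-1]))).as_rotvec()/" h.py
python3 - <<'E'
from h import *
r.goto(tp(-52,110),trot())
r.move_l(tp(-52,14),feed=.08)
r.move_l(tp(-43,14),feed=.03)
print(r.get_clock(),r.get_wrist_force(),r.get_finger_gap(),r.get_tcp_pos(),tp(-43,14))
S=r.get_image("side"); cv2.imwrite("pics/s1.png",S)
c=cv2.resize(S[150:300,235:395],None,fx=4,fy=4,interpolation=cv2.INTER_CUBIC)
cv2.imwrite("pics/c1.png",cv2.convertScaleAbs(c,alpha=1.4))
E
```

```text
6.3083 [ 1.09631839  0.77914351 -0.63660643] 0.000645660132882476 [0.43141377 0.11430863 0.0335635 ] [0.43116707 0.11440749 0.03344132]
```

View pics/c1.png

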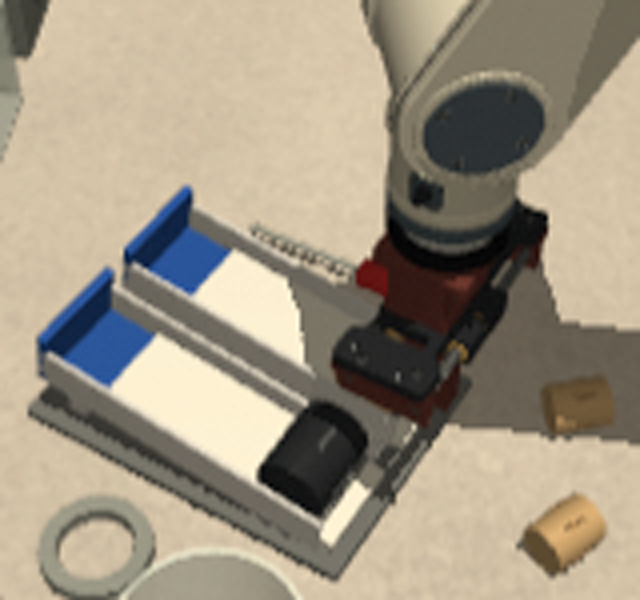

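The hand is down at the foot of the right lane behind the pale core, which it hides. The dark core is untouched at crop (315,455). Now the slow push, watching the wrist force.

Run:
```python
from h import *
for x,v in((-30,.025),(20,.04),(70,.04)):
    r.move_l(tp(x,14),feed=v); print(x,r.get_clock(),r.get_wrist_force().round(2))
T=r.get_image("top"); S=r.get_image("side")
print(blob(dark(T),232,192,264,222),blob(dark(S),297,247,330,280))
a=cv2.resize(T[140:280,220:340],(480,560)); b=cv2.resize(S[190:300,235:395],None,fx=2,fy=2)
o=np.zeros((560,800,3),np.uint8); o[:,:480]=a; o[:220,480:]=b
cv2.imwrite("pics/c2.png",cv2.convertScaleAbs(o,alpha=1.5))
```

```text
-30 7.025 [-0.54  0.31 -0.27]
20 8.425 [-0.05 -0.48 -0.67]
70 9.825 [-0.53 -0.13 -0.03]
(array([238.55555556, 209.44444444]), 3.0) (array([313.42964554, 263.92517007]), 465.5)
```

View pics/c2.png

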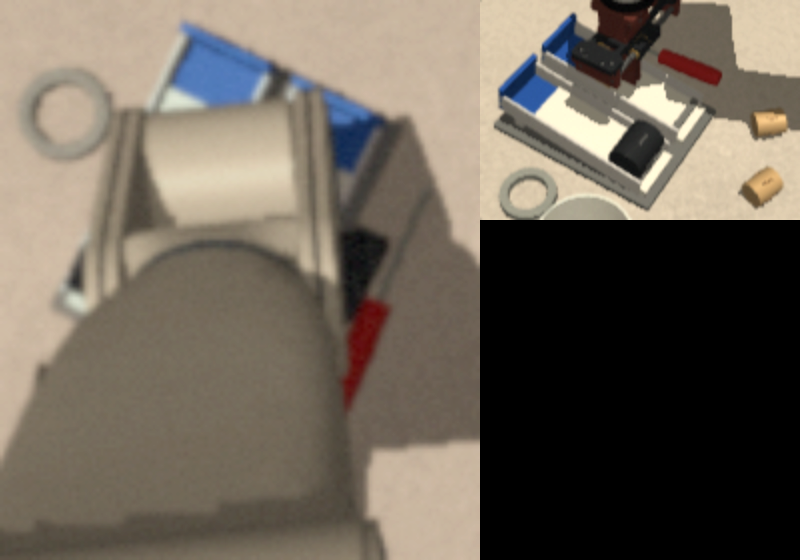

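The lane foot is empty, so the core is ahead of the fingers, and the dark core hasn't moved (side pixel 313.4,263.9). I'll finish the push slowly past the step, back off a little, then raise the hand.

Run:
```python
from h import *
r.move_l(tp(105,14),feed=.04); print(r.get_wrist_force().round(2))
r.move_l(tp(123,14),feed=.02); r.wait(.5); print(r.get_clock(),r.get_wrist_force().round(2))
T=r.get_image("top"); S=r.get_image("side")
a=cv2.resize(T[140:280,220:340],(480,560)); b=cv2.resize(S[170:280,235:395],None,fx=5,fy=5,interpolation=cv2.INTER_CUBIC)
cv2.imwrite("pics/c3.png",cv2.convertScaleAbs(b,alpha=1.8))
```

```text
[-1.03  0.4  -0.38]
12.5 [-0.24 -0.13  0.53]
```

View pics/c3.png

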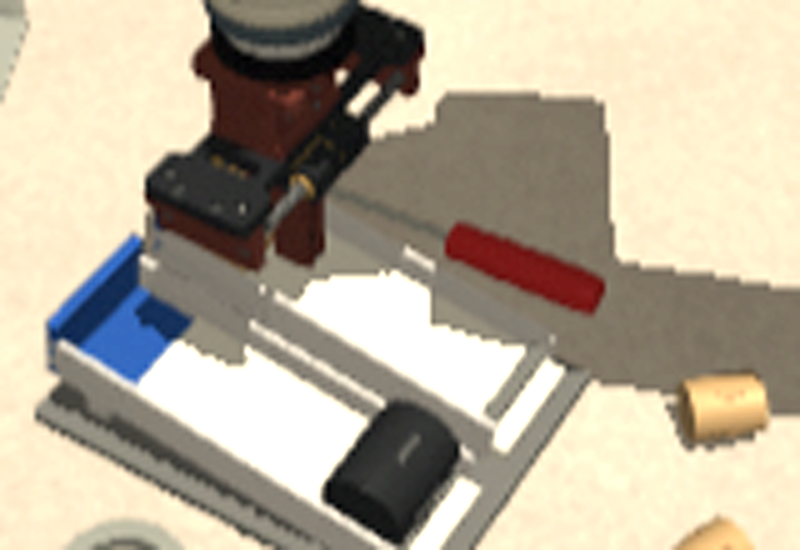

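The hand still hides the pocket. I'll back off slowly while low, so a core that isn't home would stay against the fingers, and measure where it is.

Run:
```python
from h import *
r.move_l(tp(30,14),feed=.08); print(r.get_clock())
S=r.get_image("side"); T=r.get_image("top"); print(proj("side",tp(165,20)),proj("top",tp(165,20)))
for n,I in(("side",S),("top",T)):
    u,v=proj(n,tp(165,20))[0].astype(int)
    try: print(blob(pale(I),u-22,v-22,u+22,v+22))
    except ValueError: print("none")
cv2.imwrite("pics/c4.png",cv2.convertScaleAbs(cv2.resize(S[170:280,235:395],None,fx=5,fy=5,interpolation=cv2.INTER_CUBIC),alpha=1.6))
```

```text
13.9083
[[282.45025712 212.21013698]] [[299.8673369  174.22432407]]
(array([283.19012708, 211.59481916]), 341.0)
(array([299.069874  , 174.07216495]), 291.0)
```

View pics/c4.png

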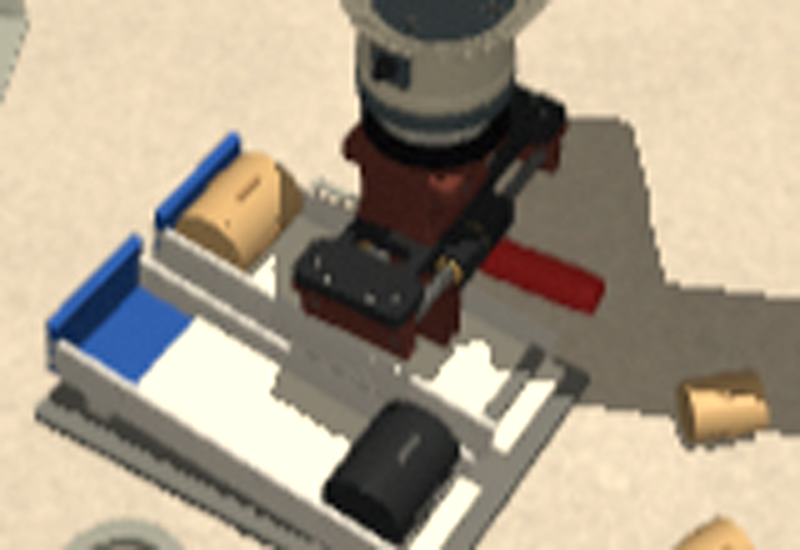

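The core is home against the blue stop: measured at (283.2,211.6) in the side view against (282.5,212.2) predicted. I'll raise the hand clear and hand in.

Run:
```python
from h import *
r.move_l(tp(30,14)+[0,0,.15],feed=.1); r.wait(.3)
S=r.get_image("side")
print(r.get_clock(),blob(pale(S),260,190,304,234),blob(dark(S),297,247,330,280))
print(r.sign_off())
```

```text
16.0083 (array([283.10930576, 211.76317085]), 338.5) (array([313.42411195, 263.95443129]), 464.5)
the job is handed in; nothing more can be done
None
```

The pale core is in the right lane's pocket against the blue stop, the dark core has not moved, the hand is clear, and the job was handed in at about 16 s.

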